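# Set the seal time and send a dessert cup under the press

### The job

Get this dessert cup ready to be sealed: turn the large seal-time dial, low on the sealer's sloping panel, until its white pointer line stands at 4 on its scale of 0 to 6, and let go. Then take the upright black grip of the cup carriage and slide the carriage gently, without jolting the cup out of its nest, fully home against its stop under the press head. Leave the small heat dial at its setting and everything around the sealer where it stands, and finish with the gripper clear of it all.

Things in the scene. Friction and masses are not known exactly. Their poses are not given: they have to be found in the camera images.
- sealer: The cup sealer, a fixed bench machine, steel and white, 400 mm deep (its x), 300 wide (its y), 340 high. Origin on the table; x points level from its front (operator's side) to its back, y to the left of someone facing that front, z up. In mm here: slide lane along x at y -65; console at y 5 to 165; flat top of the console at z 193 behind x = 2; cartons and cups stand before the front.
- panel_mid (a point): Centre of the sloping control panel on the sealer's console (200 mm up the slope, 160 mm wide). Axes: x straight up the slope, z square out of the panel. It slopes at 36 degrees to the horizontal and faces up and to the sealer's front, so a tool square to it leans 36 degrees from vertical, its body to the front side.
- time_dial_grip (a point): Grip point of the large seal-time dial: on its axis, half-way up its bar, 20 mm off the panel. Black bar 48 mm long, 14 wide, 24 high (8 to 32 mm off the panel) on a round skirt 52 mm across; a white line along the bar's top runs from the middle to its pointer end. Axes: z out of the panel on the dial's axis, x along the bar to the pointer end, y across it. Nothing stands within 70 mm of the axis.
- time_dial (a joint): Turn of the seal-time dial, rad, growing clockwise seen from outside, 0 to 4.71, no clicks, about 0.05 N m of friction. Its scale has seven long marks, 0 to 6 clockwise, 0.785 rad (45 degrees) apart, short marks at the halves; 0 lies lower left, 3 straight up the slope, 6 lower right. It reads 0 at mark 0 and 3.142 at mark 4, the long mark next past straight up. It starts between 0.2 and 2.4.
- heat_dial_mark (a point): Rim of the small heat dial, at its pointer. That dial, to be left as it is, has a bar 24 mm long on a skirt 27 mm across; it sits 96 mm farther up the slope than the seal-time dial and 31 mm to the right.
- carriage (a joint): Travel of the cup carriage along the sealer's x axis, m: 0 fully out (as it starts), 0.150 home against its stop under the press head. It slides on two rods with about 2.5 N of friction and stays where it is left.
- carriage_grip (a point): Middle of the carriage's grip: an upright black cylinder 26 mm across and 36 mm high (this point half-way up, 168 mm above the table) on a 10 mm stem on the carriage's front tongue, 135 mm in front of the nest's centre. With the carriage home it stands 80 mm in front of the press head.
- nest (a point): Centre of the cup hole in the carriage plate, at the plate's upper face, 140 mm above the table. The plate is 110 mm along the slide by 136 mm across, the hole 77 mm wide.
- head_face (a point): Centre of the press head's heater plate, at its underside, 198 mm above the table; the nest is right below it when the carriage is home. The head's white housing (118 mm wide, underside 240 mm above the table) has its front face 55 mm in front of this point; it hangs from a column behind.
- cup_mid (a point): Middle of the loose white dessert cup that hangs in the nest by its rim: 84 mm high, 72 mm across below the rim, rim 84 mm across, lidded, about 0.1 kg. This point is 42 mm above its foot; its z axis points up when it hangs straight.
- cup_b: Bystander: another such cup standing on the table before the sealer. Origin at the centre of its foot.
- cup_c: Bystander: another such cup on the table before the sealer. Origin at the centre of its foot.
- carton_a: Bystander: drink carton 40 x 50 x 100 mm high on the table. Origin under its centre.
- carton_b: Bystander: drink carton 40 x 50 x 100 mm high on the table. Origin under its centre.
- lid_stack: Bystander: stack of round lids, 80 mm across, 30 mm high, on the flat top of the sealer's console. Origin under its centre.
- spray_bottle: Bystander: white bottle 64 mm across, 170 mm high, on the table. Origin under its centre.
- ladle: Bystander: serving spoon 260 mm long lying on the table.
Not all that is in view belongs to the job. Leave any green or yellow look-alike of the part that bears cup_mid alone.

How it is judged:
By the outcome, as a careful person would: the job done as asked, in the order asked, and still so for the second after the job is handed in, with the robot touching nothing.
It also fails if it takes over 59 s, if anything falls off the work surface, if the arm or the gripper's body presses on something with over 40 N, if the wrist force passes 120 N, or if a joint passes its speed limit or range.

### The arm

A 6-joint arm with a two-finger parallel gripper is mounted at the origin on the work surface. World frame = base frame: x ahead of the robot, y to its left, z up, the work surface at z = 0. Lengths are in m, angles in rad, forces in N, time in s.
With the tool pointing down it reaches from about 0.3 to 0.775 m from the base axis. Payload 14.6 kg.
Tool frame: the origin (TCP) lies at the very end of the fingers, on their centre line; the grasp point (between the pads) lies 19 mm behind it; z points along the fingers, y is the direction in which the jaws open and shut (so a half turn about z gives the same grasp; the last joint's range is limited). The gripper opens to 94 mm and grips with 3 to 60 N. Pads are 16 mm wide; open, the fingers measure 119 mm over their backs; the gripper's body (75 mm by 177 mm) begins 78 mm behind the grasp point.
Start: joints at [1.172, 0.3, 1.521, -0, 1.321, -0.067], TCP at [0.179, 0.52, 0.205] pointing down, gripper open.
Joint ranges: [-3.03, 3.03], [-0.79, 2.21], [0.23, 2.52], [-1.04, 4.18], [0, 3.07], [-2.55, 2.55]. Speed limits (rad/s): [2.22, 2.22, 2.57, 3.14, 3.14, 3.14].

### API

Orientations are given as [roll, pitch, yaw] about the fixed x, y, z axes, in that order (R = Rz(yaw) Ry(pitch) Rx(roll)).
In Python, from station import status, camera, ctrl gives the robot as it stands. The module is installed in compiled form; this text tells all that it offers.
- The arm moves only by the shell command python3 -m jog 'ROWS' [FORCE]. ROWS is JSON, a list of rows, each a list of 7 numbers: the shift along the tool's x, y, z each as a share of 1000 mm, from -1 to 1, then the turn, a rotation vector about the tool's x, y, z each as a share of pi/2 rad, from -1 to 1, then the opening, from -1 (shut) to 1 (fully open), so that 0 is half open. A call has 1 to 20 rows; each row is the pose to reach, as a shift and turn from the pose measured when the call began, along the tool's axes at that moment; what a row does not reach only later rows make up. A row lasts 1/10 s, in which the tool goes at most 50 mm and 8.59 degrees, less where a joint would pass 70% of its speed; a pose out of reach is approached as far as the arm can. A call with a number of a shift or a turn outside -1 to 1 is refused whole. A call with a gripper value outside its range is refused whole. The fingers move at their own pace and stop on an object; FORCE is the grip in N (left out, the last holds). Time passes only in rows, so rows that repeat a pose let the fingers close. It gives the time, the measured TCP pose, the force and the opening at its end, in the units of the state.
- status.get_obs(): the state, without advancing time (a new reading comes with each control period).
- camera(name): name is "scene" or "top" or "wrist"; returns a dict with "image" (480x640x3 uint8, red, green, blue), "fx", "fy", "cx", "cy" (pixels), "k1" (the pictures are not rectified: a ray, as slopes to the right and down, at radius r is drawn at 1 + k1 r^2 times it, then the intrinsics apply), "world_from_camera" (4x4, takes a point from camera to world coordinates). Camera axes: x right, y down, z forward; pixel columns grow to the right and rows downward; lengths in m; the calibration is good to about 2 mm. A picture is of the moment at which its call begins. There is no depth.
- ctrl.hand_in(): hands the job in, once; it reports no verdict.
The state is a dict: "time_s": time; "qpos": joint angles; "joint_vel": joint speeds; "tau": joint torques, N m; "ee_pos": TCP position; "eef_rot": TCP orientation; "force": force on the tool from outside, world axes, zero at the start; "moment": the same for the moment, N m; "grip_width": finger opening in m.
Only numpy, scipy, OpenCV 4.12 (cv2) and the standard library are available. Lean on these libraries where they do the work, as an engineer would, in place of code of your own. Each camera call takes 0.05 s, during which the arm holds its last target.

## Working session

There is one attempt and no reset: what is moved stays moved. The work goes in short steps, Python scripts to look and compute and a shell command to move; the robot and the scene stay as the last step left them, time stands still between calls to the robot, and variables do not carry over. Pictures are saved under pics/ and viewed, and the job is handed in when it is done.

```bash
mkdir -p pics; python3 - <<'E'
from station import status,camera,ctrl
import cv2,numpy as np
print(status.get_obs())
for n in("scene","top","wrist"):
    c=camera(n); cv2.imwrite(f"pics/{n}0.png",c["image"][:,:,::-1])
    print(n,c["fx"],c["fy"],c["cx"],c["cy"],c["k1"]);print(np.round(c["world_from_camera"],4).tolist())
E
```

```text
{'time_s': 0.0, 'qpos': array([ 1.17240329e+00,  3.00450305e-01,  1.52157810e+00, -1.80043873e-05,
        1.32069430e+00, -6.65661842e-02]), 'joint_vel': array([ 0.00222102,  0.0004511 , -0.00168   , -0.00112461,  0.00018734,
       -0.00013013]), 'tau': array([-4.54082314e-03, -5.31827080e+01, -3.52723968e+01,  7.06325099e-02,
        2.46755633e-02, -4.32681884e-05]), 'ee_pos': array([0.17906236, 0.5197599 , 0.204899  ]), 'eef_rot': array([-3.14046395e+00, -5.77666470e-05,  2.80977023e+00]), 'force': array([ 0.13620242, -0.23433673,  0.43468562]), 'moment': array([-0.02269566, -0.00302325,  0.02401963]), 'grip_width': 0.09406258837226004}
scene 507.75135100046094 507.75135100046094 321.5689748736095 245.4620016072295 -0.12396305257407364
[[0.9092, -0.3087, 0.2795, 0.1792], [-0.4164, -0.6846, 0.5983, -0.6615], [0.0067, -0.6604, -0.7509, 1.1739], [0.0, 0.0, 0.0, 1.0]]
top 504.53146547763777 504.53146547763777 310.2761719988004 239.5496912773628 -0.10227685471647119
[[-0.0111, -0.9917, 0.128, 0.4128], [-0.9997, 0.0081, -0.0236, 0.1873], [0.0223, -0.1282, -0.9915, 1.2338], [0.0, 0.0, 0.0, 1.0]]
wrist 365.28088278029327 365.28088278029327 320.34872377061964 237.27323316275277 -0.05754213453468864
[[0.3265, 0.9169, 0.2296, 0.1134], [0.9452, -0.3164, -0.0807, 0.5424], [-0.0014, 0.2434, -0.9699, 0.3852], [0.0, 0.0, 0.0, 1.0]]
```

View pics/scene0.png

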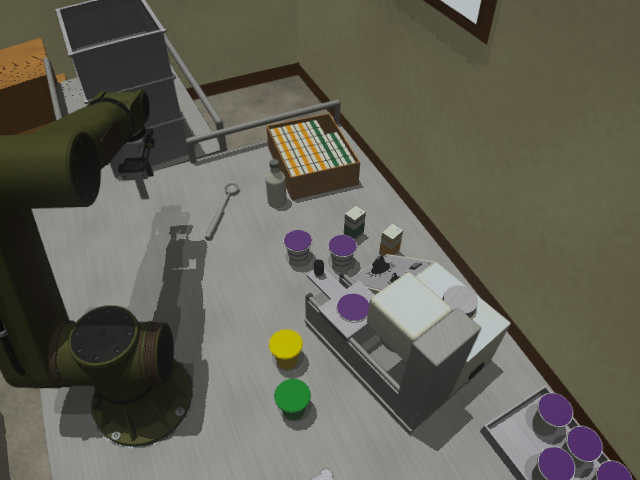

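View pics/top0.png

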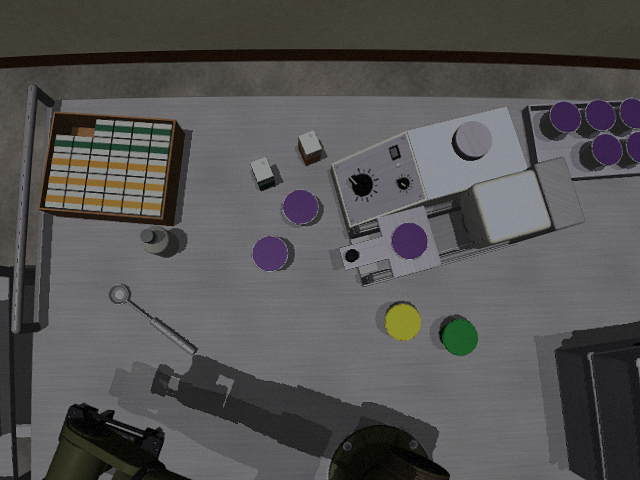

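View pics/wrist0.png

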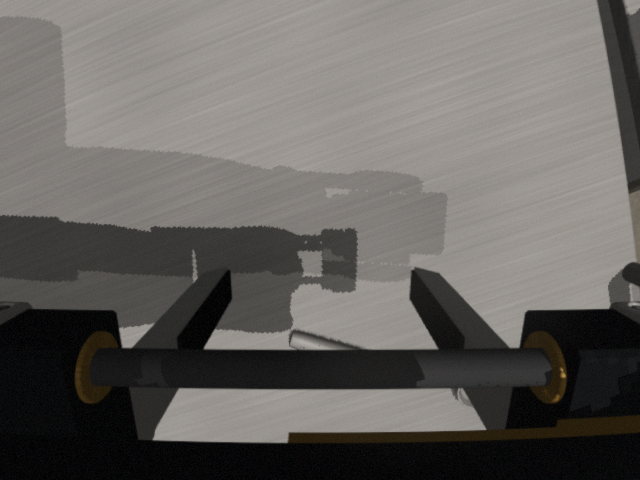

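```bash
cat > h.py <<'E'
from station import status,camera,ctrl
import cv2,numpy as np,json
from scipy.spatial.transform import Rotation as Ro
def shot(n,f=None):
    c=camera(n)
    if f: cv2.imwrite(f"pics/{f}.png",c["image"][:,:,::-1])
    return c
def ray(c,u,v):
    d=np.array([(u-c["cx"])/c["fx"],(v-c["cy"])/c["fy"]]);r=np.linalg.norm(d);s=r
    for _ in range(20): s=r/(1+c["k1"]*s*s)
    d=d*(s/r if r else 1)
    W=np.array(c["world_from_camera"])
    w=W[:3,:3]@[d[0],d[1],1]
    return W[:3,3],w/np.linalg.norm(w)
def onz(c,u,v,z):
    o,d=ray(c,u,v); return o+d*(z-o[2])/d[2]
def onplane(c,u,v,p,n):
    o,d=ray(c,u,v); return o+d*(np.dot(p-o,n)/np.dot(d,n))
def two(c1,p1,c2,p2):
    o1,d1=ray(c1,*p1);o2,d2=ray(c2,*p2)
    s=np.linalg.lstsq(np.c_[d1,-d2],o2-o1,rcond=None)[0]
    a=o1+s[0]*d1;b=o2+s[1]*d2
    return (a+b)/2,np.linalg.norm(a-b)
def proj(c,p):
    W=np.array(c["world_from_camera"]);q=W[:3,:3].T@(np.asarray(p)-W[:3,3]);q=q[:2]/q[2]
    q=q*(1+c["k1"]*(q@q));return np.array([c["fx"]*q[0]+c["cx"],c["fy"]*q[1]+c["cy"]])
def crop(img,x0,y0,x1,y1,k,f):
    cv2.imwrite(f"pics/{f}.png",cv2.resize(img[y0:y1,x0:x1,::-1],None,fx=k,fy=k,interpolation=cv2.INTER_CUBIC))
E
python3 - <<'E'
from h import *
import pickle
for n,b in(("top",(325,100,525,290)),("scene",(270,220,480,380))):
    c=shot(n);pickle.dump(c,open(n+".pkl","wb"))
    crop(c["image"],*b,4 if n=="top" else 3,n+"1")
    crop(c["image"],*((335,150,435,220) if n=="top" else (355,240,435,295)),8,n+"dial")
E
```

```text
(no output)
```

View pics/top1.png

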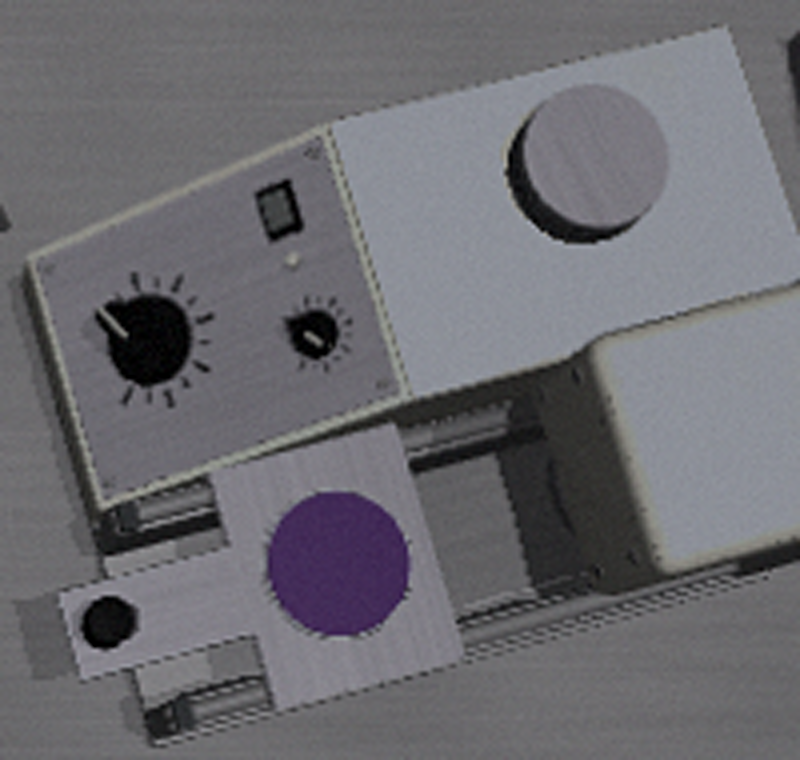

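View pics/topdial.png

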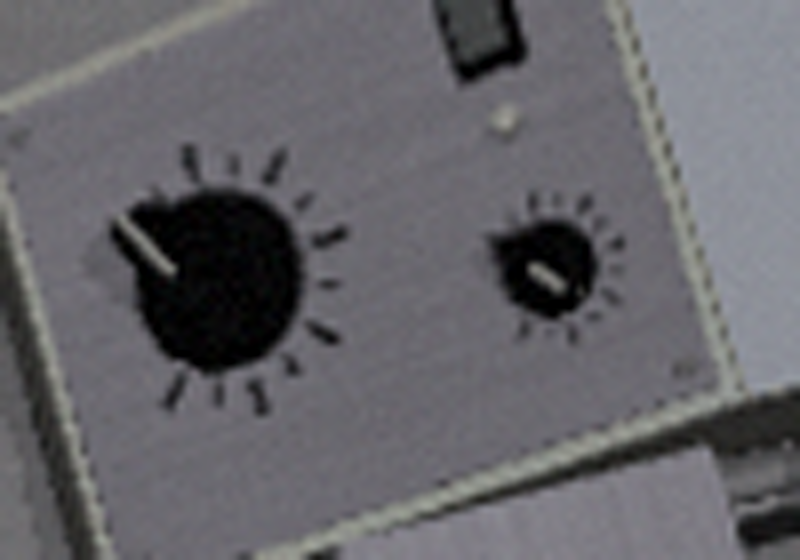

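View pics/scene1.png

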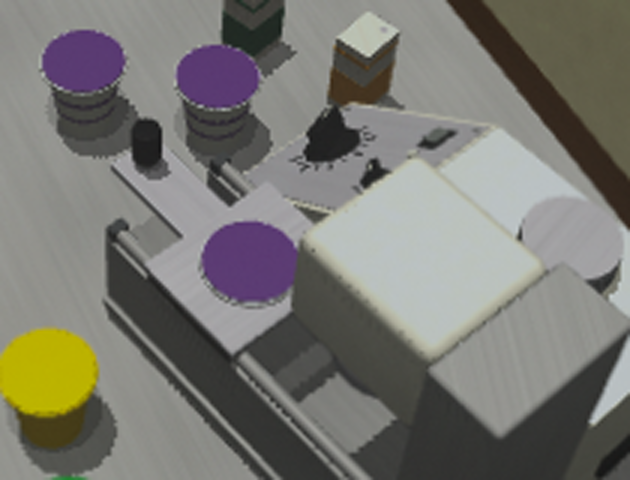

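```bash
python3 - <<'E'
from h import *
import pickle
t=pickle.load(open("top.pkl","rb"));s=pickle.load(open("scene.pkl","rb"))
T=lambda x,y:(325+x/4,100+y/4)
for n,(x,y),z in (("ul",(328,125),.193),("ur",(408,398),.193),("ll",(32,258),.0755),("lr",(103,502),.0755),("backL",(725,28),.193),("nestcup",(338,563),.146),("gripTop",(109,622),.186),("tongL",(60,592),.14),("plateBR",(463,660),.14),("plateFR",(277,710),.14),("plateBL",(400,425),.14)):
    print(n,np.round(onz(t,*T(x,y),z),4))
# two view grip top: scene crop (147,127)
S=lambda x,y:(270+x/3,220+y/3)
print(two(t,T(109,622),s,S(147,128)))
print(two(t,T(338,563),s,S(250,262)))
E
```

```text
ul [ 0.7822 -0.0498  0.193 ]
ur [ 0.631  -0.0866  0.193 ]
ll [0.7411 0.104  0.0755]
lr [0.5945 0.0651 0.0755]
backL [ 0.8413 -0.2775  0.193 ]
nestcup [ 0.5487 -0.056   0.146 ]
gripTop [0.5137 0.075  0.186 ]
tongL [0.5348 0.0966 0.14  ]
plateBR [ 0.4951 -0.1252  0.14  ]
plateFR [ 0.469  -0.0209  0.14  ]
plateBL [ 0.6267 -0.0954  0.14  ]
(array([0.51490982, 0.0747814 , 0.18787803]), np.float64(0.0029588538798208846))
(array([ 0.54907082, -0.05640149,  0.1446576 ]), np.float64(0.00032958360457554955))
```

```bash
cat > geo.py <<'E'
from h import *
yaw=np.deg2rad(-75.2)
xs=np.array([np.cos(yaw),np.sin(yaw),0]);ys=np.array([-xs[1],xs[0],0]);zs=np.array([0,0,1.])
a=np.deg2rad(36)
px=np.cos(a)*xs+np.sin(a)*zs; pz=-np.sin(a)*xs+np.cos(a)*zs; py=ys
pm=np.array([.6872,.0082,.1343])
E
python3 - <<'E'
from geo import *
import pickle
t=pickle.load(open("top.pkl","rb"));s=pickle.load(open("scene.pkl","rb"))
D=lambda x,y:(335+x/8,150+y/8)
def P(x,y,h):
    p=onplane(t,*D(x,y),pm+h*pz,pz);d=p-pm;return p,d@px,d@py
M=[(188,160),(276,163),(330,237),(322,332),(260,395),(175,390)]
q=np.array([P(x,y,0)[1:] for x,y in M]);print(np.round(q*1000,1))
c=(q[0]+q[4]+q[1]+q[5])/4;print("axis",c)
for i,k in enumerate(q-c):print(i+1,np.hypot(*k),np.rad2deg(np.arctan2(-k[1],k[0])))  # cw from up-slope
A=np.array(P(172,272,.032)[1:]);B=np.array(P(118,217,.032)[1:]);print(A,B)
for k in(B-A,B-c):print(np.rad2deg(np.arctan2(-k[1],k[0]))+135)
G=pm+c[0]*px+c[1]*py;print("axis on panel",G,"grip",G+.02*pz)
h=np.array(P(548,270,.0)[1:]);print("heat-c",h-c)
E
```

```text
[[-38.2  39.6]
 [-12.2  28.8]
 [ -2.8   3.1]
 [-13.5 -21.4]
 [-37.5 -31.9]
 [-62.9 -21.5]]
axis [-0.03768904  0.00376398]
1 0.035875448780051555 -90.78584608385039
2 0.03577389228512423 -44.456405168550894
3 0.03484682928040769 1.0875177143556096
4 0.034867362809406825 46.17849517090407
5 0.035615229957846516 89.74035761972968
6 0.035720438110824364 134.8776539888161
[-0.03757929  0.00382728] [-0.04884202  0.02434796]
16.23990461864568
16.54991940617454
axis on panel [0.68305029 0.03864098 0.11214694] grip [0.68004735 0.05000667 0.12832728]
heat-c [ 0.09380214 -0.03193003]
```

```bash
cat >> geo.py <<'E'
axis0=np.array([.68305,.03864,.11215])
def Rdial(cw_deg,flip=False):
    # cw_deg: bar pointer angle in dial units (0 at mark 0). tool z=-pz; tool x along -/+ bar
    b=np.deg2rad(cw_deg-135); p=np.cos(b)*px-np.sin(b)*py
    if flip:p=-p
    z=-pz; return np.c_[p,np.cross(z,p),z]
def rel(tp,tR,frac=None):
    o=status.get_obs();R0=Ro.from_euler("xyz",o["eef_rot"]).as_matrix()
    d=R0.T@(np.asarray(tp)-o["ee_pos"]);r=Ro.from_matrix(R0.T@tR).as_rotvec()
    return np.round(np.r_[d,r/(np.pi/2)],4),np.rad2deg(np.linalg.norm(r))
E
python3 - <<'E'
from geo import *
for f in(False,True):
    R=Rdial(16.4,f);print("jaw y",R[:,1]);print(rel(axis0+.13*pz,R))
E
```

```text
jaw y [ 0.64425441 -0.56445789  0.51606544]
(array([-0.5907, -0.2274, -0.012 , -0.0219, -0.4765,  1.2565]), np.float64(120.95695215941751))
jaw y [-0.64425441  0.56445789 -0.51606544]
(array([-0.5907, -0.2274, -0.012 ,  0.4192, -0.0192, -0.6696]), np.float64(71.11753229932388))
```

Look-alikes, in top-view pixels:
- **Black knobs:** large dial (362,184), small heat dial (403,183), rocker switch (395,152), carriage grip (352,255).
- **Cups:** nest cup (409,241), bystanders (300,207) and (269,253), yellow (403,322), green (459,337).

I choose the dial at (362,184). In the close crop it is the larger one, low on the slope, and its pointer is at about 16° (just past mark 0). For the carriage I choose the grip at (352,255).

```bash
python3 -m jog '[[-0.15,-0.06,-0.08,0.1,0,-0.16,0],[-0.3,-0.115,-0.1,0.2,-0.01,-0.33,0],[-0.3,-0.115,-0.1,0.2,-0.01,-0.33,0],[-0.3,-0.115,-0.1,0.2,-0.01,-0.33,0],[-0.3,-0.115,-0.1,0.2,-0.01,-0.33,0],[-0.3,-0.115,-0.1,0.2,-0.01,-0.33,0],[-0.5907,-0.2274,-0.012,0.4192,-0.0192,-0.6696,0],[-0.5907,-0.2274,-0.012,0.4192,-0.0192,-0.6696,0],[-0.5907,-0.2274,-0.012,0.4192,-0.0192,-0.6696,0],[-0.5907,-0.2274,-0.012,0.4192,-0.0192,-0.6696,0],[-0.5907,-0.2274,-0.012,0.4192,-0.0192,-0.6696,0],[-0.5907,-0.2274,-0.012,0.4192,-0.0192,-0.6696,0],[-0.5907,-0.2274,-0.012,0.4192,-0.0192,-0.6696,0],[-0.5907,-0.2274,-0.012,0.4192,-0.0192,-0.6696,0],[-0.5907,-0.2274,-0.012,0.4192,-0.0192,-0.6696,0]]' 20
python3 - <<'E'
from geo import *
o=status.get_obs();print(o["time_s"],o["qpos"],o["ee_pos"])
print(rel(axis0+.13*pz,Rdial(16.4,True)))
shot("wrist","w2");shot("scene","s2")
E
```

```text
time_s: 1.75
ee_pos: [0.6637, 0.1113, 0.2163]
eef_rot: [-2.574, -0.287, -2.47]
force: [-0.1, 0.4, -0.2]
grip_width: 0.047
1.75 [ 0.34811515  0.62136913  1.15383269 -0.62958009  1.46042562 -1.87653057] [0.66372737 0.11130999 0.21628397]
(array([-0.0003,  0.0003, -0.0016,  0.0007, -0.0014, -0.0005]), np.float64(0.14932489921513223))
```

View pics/w2.png

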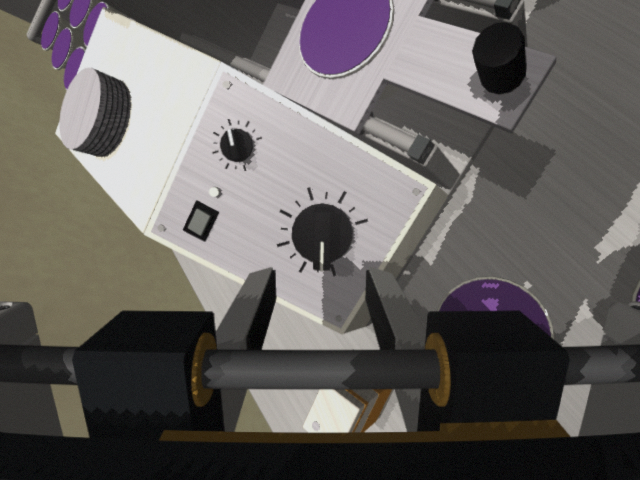

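View pics/s2.png

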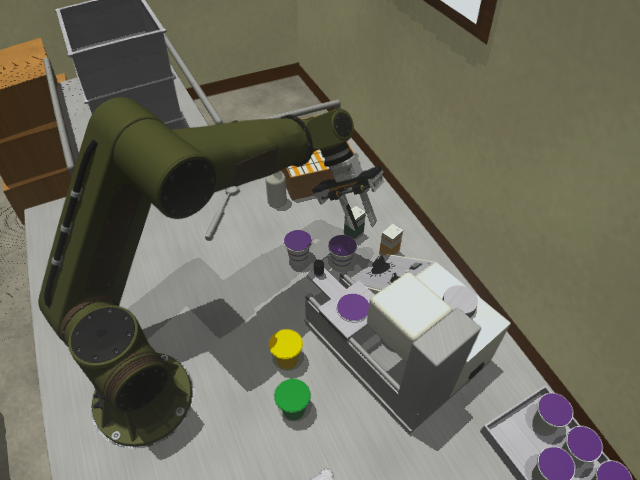

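```bash
python3 - <<'E'
from geo import *
import pickle
c=shot("wrist");pickle.dump(c,open("w2.pkl","wb"))
crop(c["image"],260,170,390,290,6,"w2c")
print(proj(c,axis0),proj(c,axis0+.032*pz))
E
```

```text
[321.16818789 229.08839585] [321.22652767 238.07557099]
```

View pics/w2c.png

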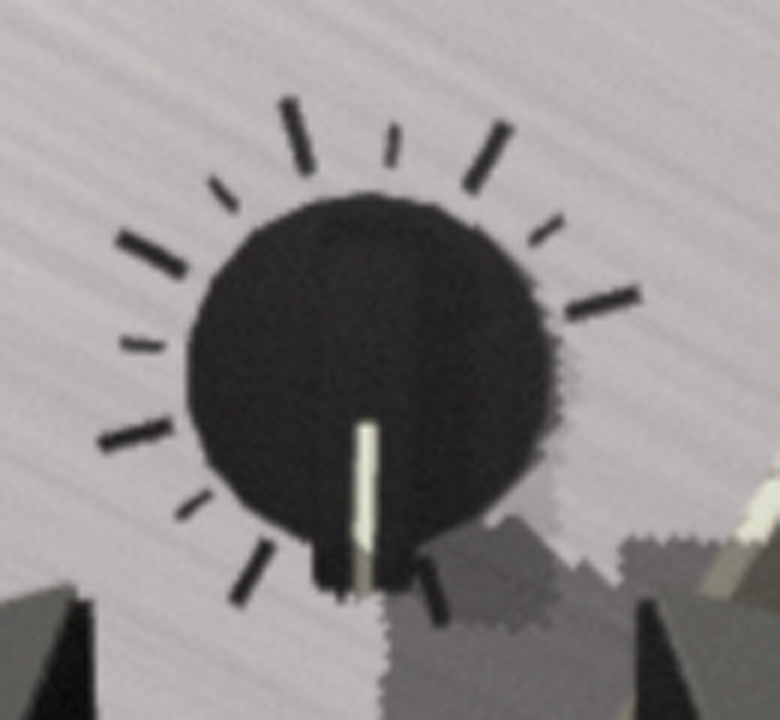

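```bash
python3 -m jog '[[-0.0012,0.0003,0.03,0,0,0,0],[-0.0012,0.0003,0.06,0,0,0,0],[-0.0012,0.0003,0.085,0,0,0,0],[-0.0012,0.0003,0.1,0,0,0,0],[-0.0012,0.0003,0.11,0,0,0,0],[-0.0012,0.0003,0.115,0,0,0,0],[-0.0012,0.0003,0.116,0,0,0,0],[-0.0012,0.0003,0.116,0,0,0,0]]' 20
python3 - <<'E'
from geo import *
o=status.get_obs();print(o["force"],(o["ee_pos"]-axis0)@np.c_[px,py,pz])
c=shot("wrist","w3")
E
```

```text
time_s: 2.7
ee_pos: [0.6814, 0.0492, 0.1242]
eef_rot: [-2.573, -0.284, -2.466]
force: [0.5, -0.5, 0.3]
grip_width: 0.047
[ 0.54155264 -0.47862509  0.34206641] [-0.0014934   0.0011209   0.01602551]
```

View pics/w3.png

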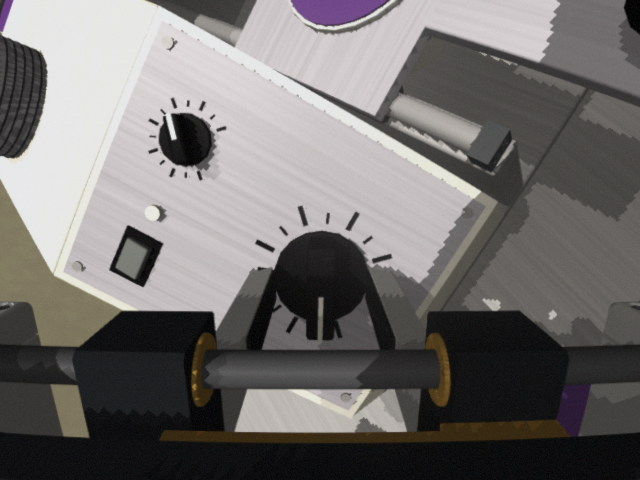

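```bash
python3 -m jog '[[0,0,0.003,0,0,0,0],[0,0,0.003,0,0,0,0],[0,0,0.003,0,0,0,-0.4],[0,0,0.003,0,0,0,-1],[0,0,0.003,0,0,0,-1],[0,0,0.003,0,0,0,-1],[0,0,0.003,0,0,0,-1]]' 20
python3 - <<'E'
from geo import *
o=status.get_obs();print(o["force"],o["grip_width"],(o["ee_pos"]-axis0)@np.c_[px,py,pz])
E
```

```text
time_s: 3.45
ee_pos: [0.6819, 0.0476, 0.1218]
eef_rot: [-2.573, -0.284, -2.466]
force: [-0.5, 0.0, 0.6]
grip_width: 0.0138
[-0.46142269  0.01602921  0.56726424] 0.013775589789869066 [-0.00160177  0.00114131  0.01312824]
```

```bash
python3 -m jog '[[0,0,0,0,0,0.06,-1],[0,0,0,0,0,0.12,-1],[0,0,0,0,0,0.18,-1],[0,0,0,0,0,0.25,-1],[0,0,0,0,0,0.32,-1],[0,0,0,0,0,0.39,-1],[0,0,0,0,0,0.46,-1],[0,0,0,0,0,0.53,-1],[0,0,0,0,0,0.60,-1],[0,0,0,0,0,0.67,-1],[0,0,0,0,0,0.74,-1],[0,0,0,0,0,0.81,-1],[0,0,0,0,0,0.86,-1],[0,0,0,0,0,0.9,-1],[0,0,0,0,0,0.9,-1],[0,0,0,0,0,0.9,-1]]' 20
python3 - <<'E'
from geo import *
o=status.get_obs();print(o["force"],o["moment"],o["qpos"],o["grip_width"],(o["ee_pos"]-axis0)@np.c_[px,py,pz])
print(rel(o["ee_pos"],Rdial(180,True)))
shot("wrist","w4")
E
```

```text
time_s: 5.05
ee_pos: [0.6819, 0.0473, 0.1221]
eef_rot: [-2.724, 0.485, 2.593]
force: [-0.2, -2.5, 1.7]
grip_width: 0.0139
[-0.22779057 -2.54358039  1.66231014] [-0.54295287  0.19026119 -0.26786356] [ 0.24948253  0.69388516  1.26282824 -0.66703813  1.2544587  -0.43055577] 0.013861758402695745 [-0.00118275  0.00105033  0.01312304]
(array([0.000e+00, 0.000e+00, 0.000e+00, 1.400e-03, 1.000e-04, 9.192e-01]), np.float64(82.72649496258803))
```

View pics/w4.png

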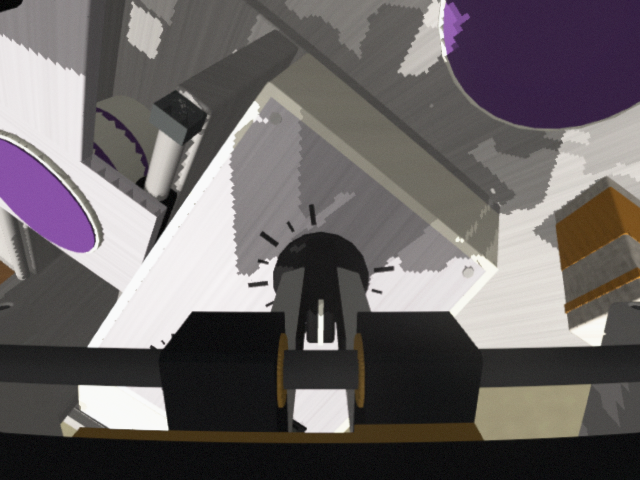

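Working well: the pointer still lies between the pads, at (320,305–340), and the forces are small.

```bash
python3 -m jog '[[0,0,0,0,0,0.06,-1],[0,0,0,0,0,0.12,-1],[0,0,0,0,0,0.18,-1],[0,0,0,0,0,0.25,-1],[0,0,0,0,0,0.32,-1],[0,0,0,0,0,0.39,-1],[0,0,0,0,0,0.46,-1],[0,0,0,0,0,0.53,-1],[0,0,0,0,0,0.60,-1],[0,0,0,0,0,0.67,-1],[0,0,0,0,0,0.74,-1],[0,0,0,0,0,0.81,-1],[0,0,0,0,0,0.87,-1],[0,0,0,0,0,0.91,-1],[0,0,0,0,0,0.922,-1],[0,0,0,0,0,0.922,-1],[0,0,0,0,0,0.922,-1]]' 20
python3 - <<'E'
from geo import *
o=status.get_obs();print(o["force"],o["moment"],o["qpos"],o["grip_width"],(o["ee_pos"]-axis0)@np.c_[px,py,pz])
print(rel(o["ee_pos"],Rdial(180,True)))
E
```

```text
time_s: 6.8
ee_pos: [0.6815, 0.0472, 0.1221]
eef_rot: [2.665, 0.427, 0.936]
force: [-5.3, -2.8, 3.0]
grip_width: 0.0137
[-5.33569902 -2.7526876   2.98543037] [-0.51387545  1.02043108 -0.77991463] [ 0.24948724  0.69371815  1.26313655 -0.66677376  1.25542048  1.01562586] 0.013689515034068182 [-0.00120024  0.00066745  0.01311593]
(array([ 0.    ,  0.    ,  0.    ,  0.0005, -0.0003, -0.0015]), np.float64(0.14287855626386667))
```

```bash
python3 -m jog '[[0,0,0,0,0,0,0],[0,0,0,0,0,0,0],[0,0,0,0,0,0,0],[0,0,0,0,0,0,0],[0,0,-0.02,0,0,0,0],[0,0,-0.05,0,0,0,0],[0,0,-0.09,0,0,0,0],[0,0,-0.12,0,0,0,0],[0,0,-0.12,0,0,0,0],[0,0,-0.12,0,0,0,0]]'
python3 - <<'E'
from geo import *
import pickle
o=status.get_obs();print(o["force"],(o["ee_pos"]-axis0)@np.c_[px,py,pz])
c=shot("wrist","w5");pickle.dump(c,open("w5.pkl","wb"))
print(proj(c,axis0))
u,v=proj(c,axis0).astype(int)
crop(c["image"],u-65,v-60,u+65,v+60,6,"w5c")
E
```

```text
time_s: 7.8
ee_pos: [0.6633, 0.1155, 0.2187]
eef_rot: [2.665, 0.427, 0.937]
force: [0.2, -0.2, -0.9]
grip_width: 0.0469
[ 0.17389863 -0.16686554 -0.89556886] [-0.00153115  0.00056612  0.13281588]
[319.70047792 229.41400935]
```

View pics/w5c.png

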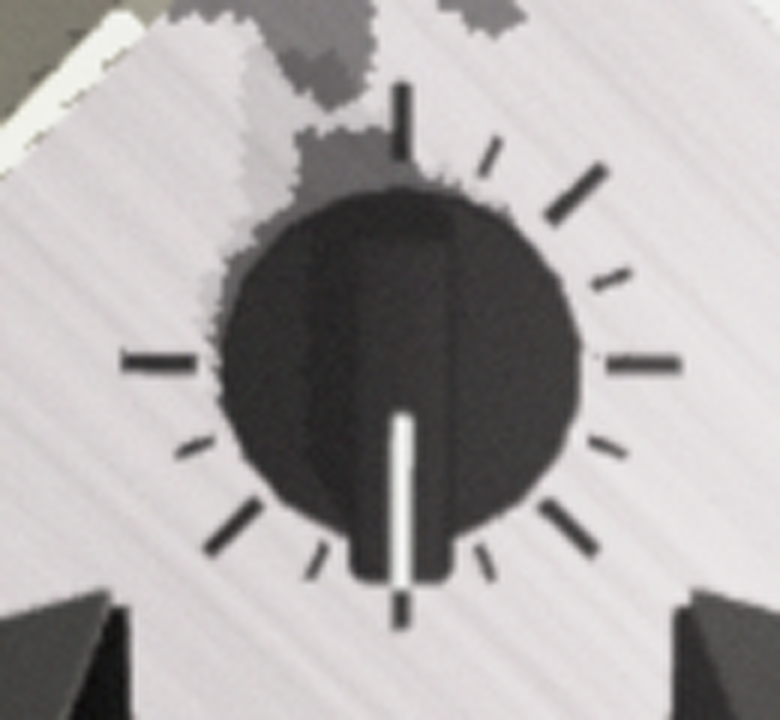

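View pics/w5.png

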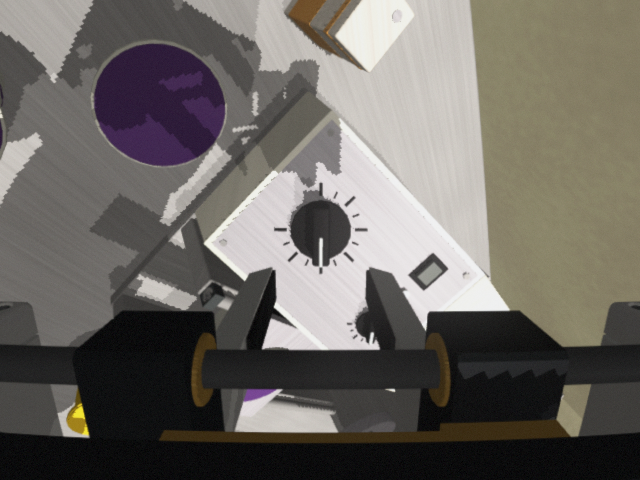

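```bash
cat >> geo.py <<'E'
Rc=np.c_[-xs,ys,-zs]
g0=np.array([.5145,.0748,.168])
E
python3 - <<'E'
from geo import *
print(rel(g0+[0,0,.072],Rc)); print(rel(g0+[0,0,.072],Rc@np.diag([-1,-1,1])))
E
```

```text
(array([-0.1187, -0.0991, -0.0174,  0.1571,  0.3792, -0.484 ]), np.float64(57.11754477183159))
(array([-0.1187, -0.0991, -0.0174,  0.4678, -0.1937,  1.4383]), np.float64(137.23319390544535))
```

```bash
python3 -m jog '[[-0.02,-0.02,-0.04,0,0,0,0.2],[-0.05,-0.045,-0.04,0.04,0.1,-0.1,0.2],[-0.08,-0.065,-0.04,0.08,0.2,-0.25,0.2],[-0.1187,-0.0991,-0.0174,0.1571,0.3792,-0.484,0.2],[-0.1187,-0.0991,-0.0174,0.1571,0.3792,-0.484,0.2],[-0.1187,-0.0991,-0.0174,0.1571,0.3792,-0.484,0.2],[-0.1187,-0.0991,-0.0174,0.1571,0.3792,-0.484,0.2],[-0.1187,-0.0991,-0.0174,0.1571,0.3792,-0.484,0.2],[-0.1187,-0.0991,-0.0174,0.1571,0.3792,-0.484,0.2],[-0.1187,-0.0991,-0.0174,0.1571,0.3792,-0.484,0.2]]'
python3 - <<'E'
from geo import *
o=status.get_obs();print(o["qpos"],o["force"])
print(rel(g0+[0,0,-.013],Rc))
c=shot("wrist","w6")
print(proj(c,g0+[0,0,.018]),proj(c,g0-[0,0,.028]))
E
```

```text
time_s: 8.85
ee_pos: [0.5143, 0.0741, 0.2389]
eef_rot: [-3.14, 0.002, 1.825]
force: [-0.8, 0.5, -0.6]
grip_width: 0.0566
[ 0.073451    0.20776094  1.55778139 -0.00177775  1.37697013 -0.18059793] [-0.84585868  0.53338749 -0.61382554]
(array([ 0.0008,  0.0005,  0.0839, -0.0008,  0.001 , -0.0025]), np.float64(0.2512420576043841))
[320.32993196 252.39305125] [320.37218888 235.74469305]
```

View pics/w6.png

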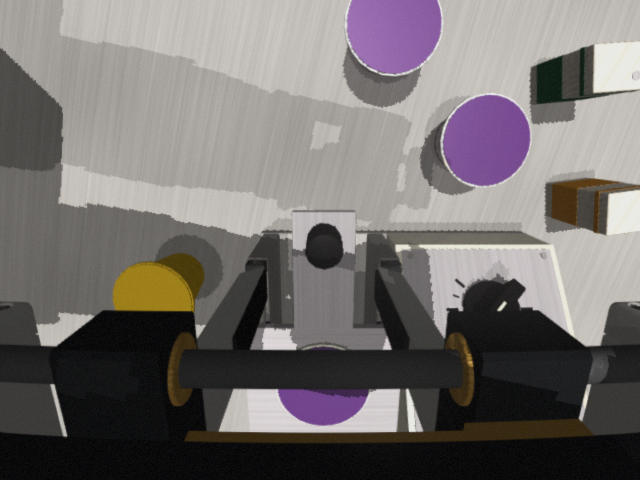

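```bash
python3 -m jog '[[0.0008,0.002,0.02,0,0,0,0.2],[0.0008,0.002,0.045,0,0,0,0.2],[0.0008,0.002,0.065,0,0,0,0.2],[0.0008,0.002,0.078,0,0,0,0.2],[0.0008,0.002,0.084,0,0,0,0.2],[0.0008,0.002,0.085,0,0,0,0.2],[0.0008,0.002,0.085,0,0,0,0.2]]' 15
python3 - <<'E'
from geo import *
o=status.get_obs();print(o["force"]);shot("wrist","w7")
E
```

```text
time_s: 9.6
ee_pos: [0.5162, 0.0758, 0.1548]
eef_rot: [3.142, 0.002, 1.826]
force: [0.1, 0.4, 0.4]
grip_width: 0.0563
[0.14430473 0.43710919 0.37844381]
```

View pics/w7.png

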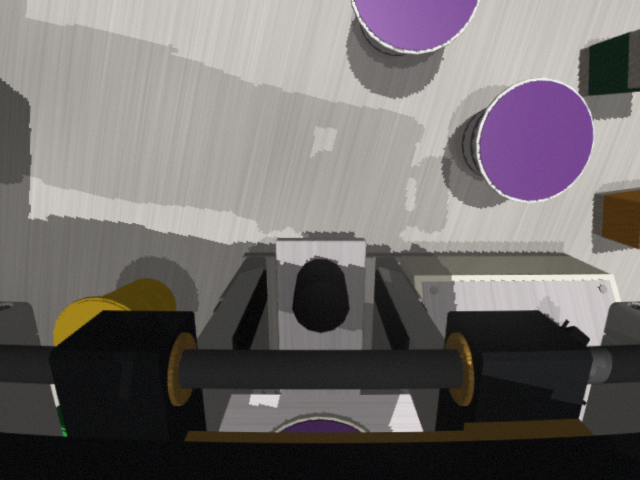

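Grip centred between the fingers, at (321,295). Now I close on it.

```bash
python3 -m jog '[[0,0,0,0,0,0,0],[0,0,0,0,0,0,-0.3],[0,0,0,0,0,0,-0.5],[0,0,0,0,0,0,-1],[0,0,0,0,0,0,-1],[0,0,0,0,0,0,-1]]' 15
python3 - <<'E'
from geo import *
o=status.get_obs();print(o["force"],o["moment"],o["ee_pos"]);R=Ro.from_euler("xyz",o["eef_rot"]).as_matrix();print((R.T@xs).round(4))
E
```

```text
time_s: 10.25
ee_pos: [0.5162, 0.0757, 0.1551]
eef_rot: [3.141, 0.002, 1.826]
force: [-1.4, 0.4, 1.1]
grip_width: 0.0255
[-1.39417622  0.39361681  1.14982474] [-0.15069184  0.27997963  0.00706304] [0.51623335 0.07572792 0.1550669 ]
[-1.      0.0029  0.0019]
```

```bash
python3 -m jog '[[-0.001,0,0,0,0,0,-1],[-0.0025,0,0,0,0,0,-1],[-0.005,0,0,0,0,0,-1],[-0.008,0,0,0,0,0,-1],[-0.012,0,0,0,0,0,-1],[-0.016,0,0,0,0,0,-1],[-0.02,0,0,0,0,0,-1],[-0.024,0,0,0,0,0,-1],[-0.028,0,0,0,0,0,-1],[-0.032,0,0,0,0,0,-1],[-0.036,0,0,0,0,0,-1],[-0.04,0,0,0,0,0,-1],[-0.044,0,0,0,0,0,-1],[-0.048,0,0,0,0,0,-1],[-0.052,0,0,0,0,0,-1],[-0.055,0,0,0,0,0,-1],[-0.0575,0,0,0,0,0,-1],[-0.059,0,0,0,0,0,-1],[-0.06,0,0,0,0,0,-1],[-0.06,0,0,0,0,0,-1]]' 15
python3 - <<'E'
from geo import *
o=status.get_obs();f=o["force"];print("f along xs,ys,z",f@xs,f@ys,f[2],"m",o["moment"]);d=o["ee_pos"]-[0.51623335,0.07572792,0.1550669];print(d@xs,d@ys)
shot("top","t8");c=shot("scene","s8");crop(c["image"],270,200,470,340,4,"s8c")
E
```

```text
time_s: 12.25
ee_pos: [0.5313, 0.0175, 0.1551]
eef_rot: [3.142, 0.002, 1.826]
force: [-3.2, -0.5, -1.1]
grip_width: 0.026
f along xs,ys,z -0.36868577514984846 -3.2345598876197013 -1.1235351765629344 m [-0.14363732  0.68804917  0.01149459]
0.06017973672871623 -0.00026781626161581743
```

View pics/s8c.png

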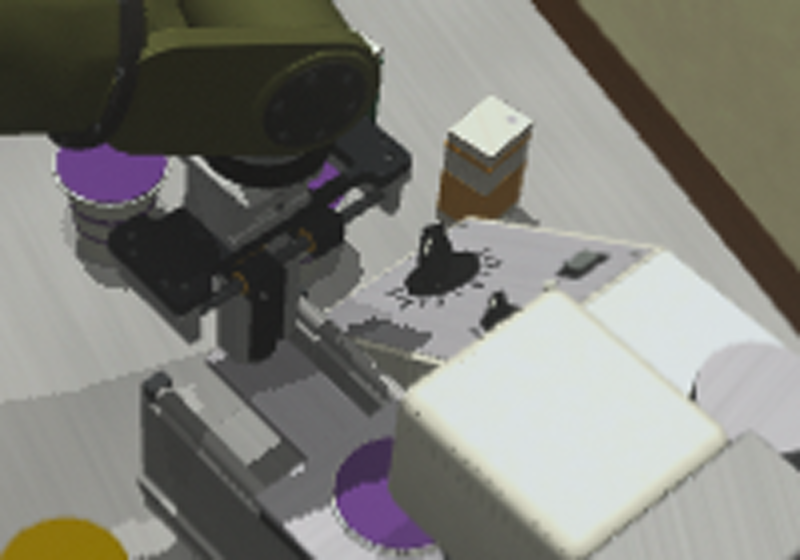

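View pics/t8.png

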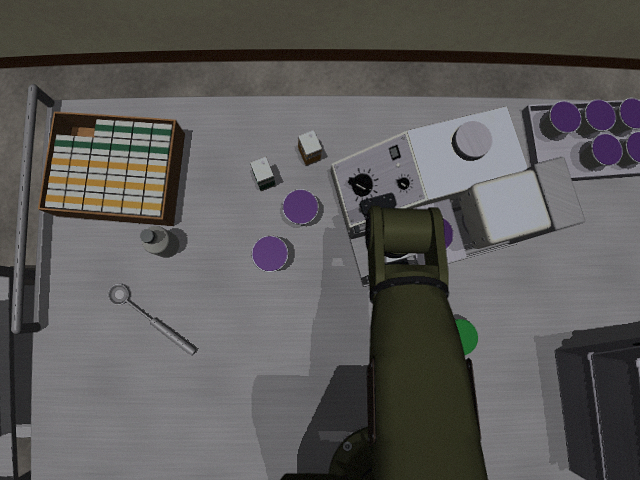

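```bash
python3 -m jog '[[-0.001,0,0,0,0,0,-1],[-0.0025,0,0,0,0,0,-1],[-0.005,0,0,0,0,0,-1],[-0.008,0,0,0,0,0,-1],[-0.012,0,0,0,0,0,-1],[-0.016,0,0,0,0,0,-1],[-0.02,0,0,0,0,0,-1],[-0.024,0,0,0,0,0,-1],[-0.028,0,0,0,0,0,-1],[-0.032,0,0,0,0,0,-1],[-0.036,0,0,0,0,0,-1],[-0.04,0,0,0,0,0,-1],[-0.044,0,0,0,0,0,-1],[-0.048,0,0,0,0,0,-1],[-0.052,0,0,0,0,0,-1],[-0.055,0,0,0,0,0,-1],[-0.0575,0,0,0,0,0,-1],[-0.059,0,0,0,0,0,-1],[-0.06,0,0,0,0,0,-1],[-0.06,0,0,0,0,0,-1]]' 15
python3 - <<'E'
from geo import *
o=status.get_obs();f=o["force"];print("f along xs,ys,z",f@xs,f@ys,f[2],"m",o["moment"]);d=o["ee_pos"]-[0.51623335,0.07572792,0.1550669];print(d@xs,d@ys,o["grip_width"])
c=shot("scene","s9");crop(c["image"],270,200,470,340,4,"s9c")
E
```

```text
time_s: 14.35
ee_pos: [0.5464, -0.0409, 0.1551]
eef_rot: [-3.141, 0.003, 1.826]
force: [-3.4, -1.5, -2.7]
grip_width: 0.0259
f along xs,ys,z 0.6285282313171116 -3.646597051081494 -2.6637785903402413 m [-0.18707539  0.83252794  0.05420072]
0.1204892238216116 -0.0005813435647769697 0.02590064494971486
```

View pics/s9c.png

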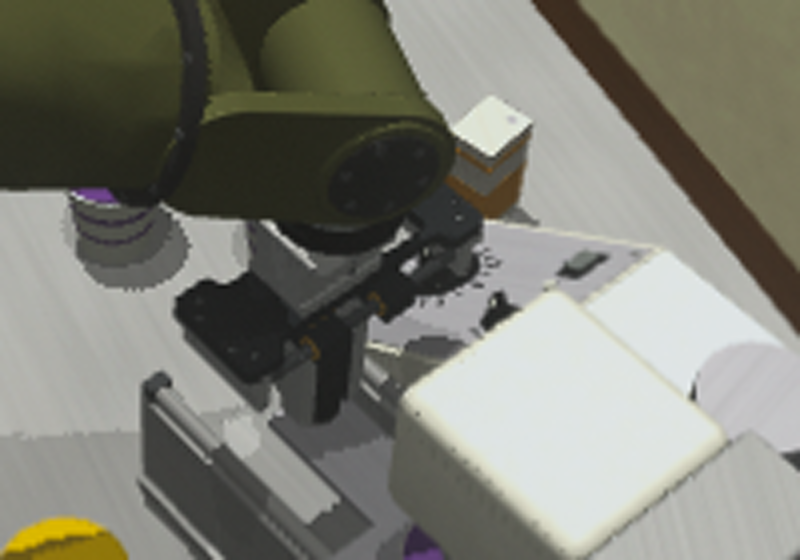

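```bash
python3 -m jog '[[-0.001,0,0,0,0,0,-1],[-0.0025,0,0,0,0,0,-1],[-0.005,0,0,0,0,0,-1],[-0.008,0,0,0,0,0,-1],[-0.011,0,0,0,0,0,-1],[-0.014,0,0,0,0,0,-1],[-0.017,0,0,0,0,0,-1],[-0.02,0,0,0,0,0,-1],[-0.022,0,0,0,0,0,-1],[-0.024,0,0,0,0,0,-1],[-0.025,0,0,0,0,0,-1],[-0.026,0,0,0,0,0,-1],[-0.0265,0,0,0,0,0,-1],[-0.027,0,0,0,0,0,-1],[-0.0275,0,0,0,0,0,-1],[-0.028,0,0,0,0,0,-1],[-0.0285,0,0,0,0,0,-1],[-0.029,0,0,0,0,0,-1],[-0.029,0,0,0,0,0,-1]]' 15
python3 - <<'E'
from geo import *
o=status.get_obs();f=o["force"];print("f along xs,ys,z",f@xs,f@ys,f[2],"m",o["moment"]);d=o["ee_pos"]-[0.51623335,0.07572792,0.1550669];print(d@xs,d@ys,o["grip_width"])
E
```

```text
time_s: 16.3
ee_pos: [0.5537, -0.069, 0.1551]
eef_rot: [-3.141, 0.003, 1.826]
force: [-4.2, 1.0, -2.7]
grip_width: 0.0255
f along xs,ys,z -2.0419079257621187 -3.8512432063487947 -2.6639990664003936 m [0.070743   0.88454049 0.02872756]
0.14950065681632835 -0.0007306261510460852 0.025505526755867123
```

```bash
for i in 1; do python3 -m jog '[[-0.0005,0,0,0,0,0,-1],[-0.001,0,0,0,0,0,-1],[-0.0015,0,0,0,0,0,-1],[-0.0015,0,0,0,0,0,-1]]' 15; done
python3 - <<'E'
from geo import *
o=status.get_obs();f=o["force"];print("f along xs,ys,z",f@xs,f@ys,f[2],"m",o["moment"]);d=o["ee_pos"]-[0.51623335,0.07572792,0.1550669];print(d@xs,d@ys,o["grip_width"])
E
```

```text
time_s: 16.7
ee_pos: [0.5539, -0.0696, 0.1551]
eef_rot: [-3.141, 0.001, 1.826]
force: [-7.2, 6.5, -0.9]
grip_width: 0.0255
f along xs,ys,z -8.150163982248921 -5.260089155867318 -0.8784403854358364 m [ 1.35092084  1.28378579 -0.0329428 ]
0.15009220481856586 -0.0007321332129955098 0.0255293553657276
```

```bash
python3 -m jog '[[-0.0005,0,0,0,0,0,-1],[-0.001,0,0,0,0,0,-1],[-0.0015,0,0,0,0,0,-1],[-0.0015,0,0,0,0,0,-1]]' 15
python3 - <<'E'
from geo import *
o=status.get_obs();f=o["force"];print("f along xs,ys,z",f@xs,f@ys,f[2]);d=o["ee_pos"]-[0.51623335,0.07572792,0.1550669];print(d@xs,d@ys,o["grip_width"])
E
```

```text
time_s: 17.1
ee_pos: [0.5539, -0.0696, 0.1551]
eef_rot: [-3.14, -0.002, 1.827]
force: [-8.6, 12.3, 0.3]
grip_width: 0.0257
f along xs,ys,z -14.044981752512754 -5.146226594978037 0.25064767877497407
0.15008693324203806 -0.000746243934825621 0.025679696249022218
```

```bash
python3 -m jog '[[0,0,0,0,0,0,-1],[0,0,0,0,0,0,-1],[0,0,0,0,0,0,-0.2],[0,0,0,0,0,0,0.2],[0,0,0,0,0,0,0.2],[0,0,0,0,0,0,0.2],[0,0,0,0,0,0,0.2],[0,0,-0.01,0,0,0,0.2],[0,0,-0.03,0,0,0,0.2],[0,0,-0.06,0,0,0,0.2],[0,0,-0.1,0,0,0,0.2],[0.03,0,-0.13,0,0,0,0.2],[0.07,0,-0.15,0,0,0,0.2],[0.11,0,-0.16,0,0,0,0.2],[0.12,0,-0.16,0,0,0,0.2],[0.12,0,-0.16,0,0,0,0.2]]' 15
python3 - <<'E'
from geo import *
o=status.get_obs();print(o["ee_pos"],o["force"])
shot("wrist","w10")
E
```

```text
time_s: 18.7
ee_pos: [0.5235, 0.0472, 0.316]
eef_rot: [-3.141, -0.002, 1.829]
force: [-0.0, -0.9, 0.5]
grip_width: 0.0563
[0.52353586 0.04720039 0.31598876] [-0.03516053 -0.94773068  0.47795264]
```

View pics/w10.png

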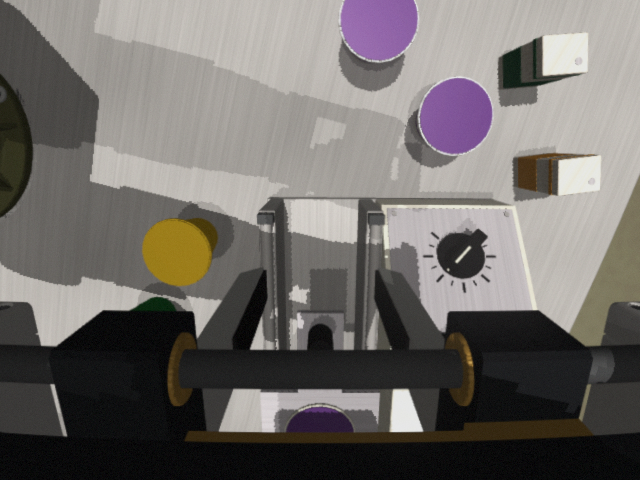

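```bash
python3 -m jog '[[0.05,-0.03,-0.02,0,0,0,0.2],[0.1,-0.06,-0.03,0,0,0,0.2],[0.15,-0.09,-0.03,0,0,0,0.2],[0.2,-0.12,-0.03,0,0,0,0.2],[0.25,-0.15,-0.03,0,0,0,0.2],[0.3,-0.18,-0.03,0,0,0,0.2],[0.32,-0.2,-0.03,0,0,0,0.2],[0.32,-0.2,-0.03,0,0,0,0.2],[0.32,-0.2,-0.03,0,0,0,0.2]]'
python3 - <<'E'
from geo import *
import pickle
t=shot("top","t11");s=shot("scene","s11")
pickle.dump((t,s),open("end.pkl","wb"))
crop(t["image"],325,100,525,290,4,"t11c");crop(s["image"],270,200,470,340,4,"s11c")
crop(t["image"],335,150,435,220,8,"t11d")
o=pickle.load(open("top.pkl","rb"))
d=np.abs(t["image"].astype(int)-o["image"]).max(2)>40
cv2.imwrite("pics/diff11.png",(d*255).astype(np.uint8))
E
```

```text
time_s: 19.65
ee_pos: [0.2477, 0.3057, 0.346]
eef_rot: [-3.14, -0.002, 1.83]
force: [0.5, 0.5, -0.1]
grip_width: 0.0566
```

View pics/t11.png

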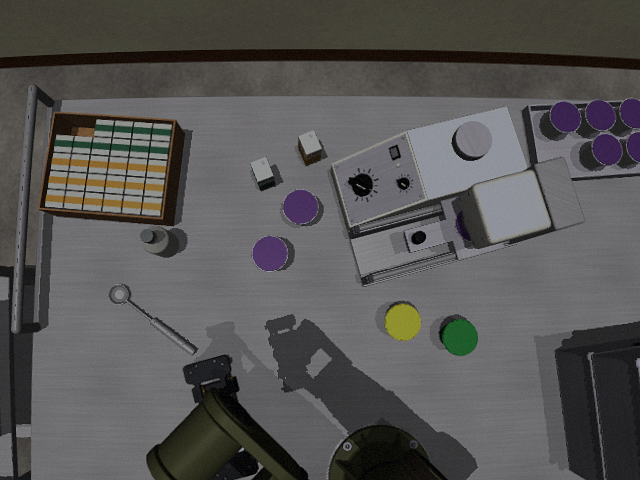

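View pics/t11c.png

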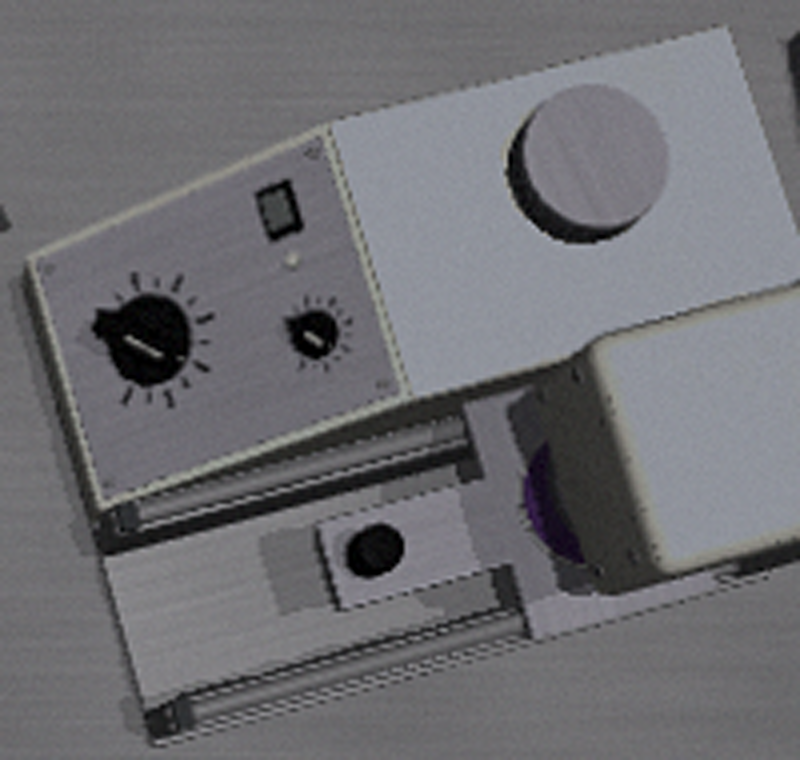

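View pics/s11c.png

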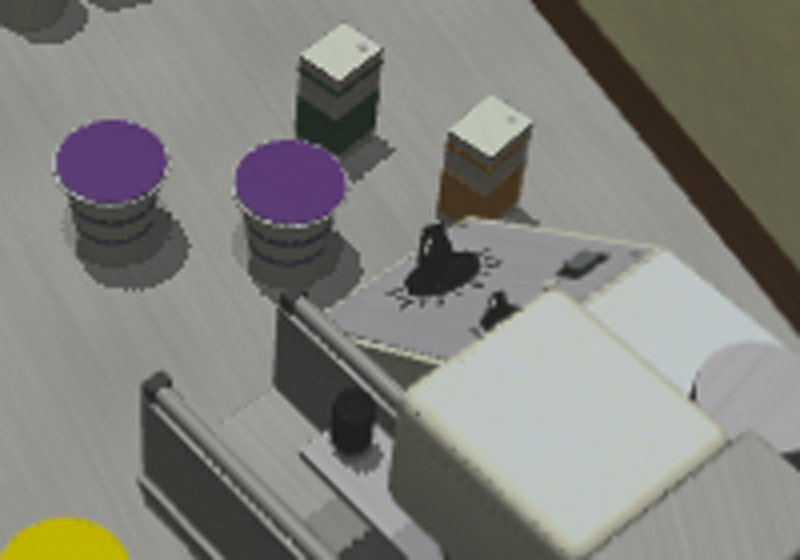

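View pics/t11d.png

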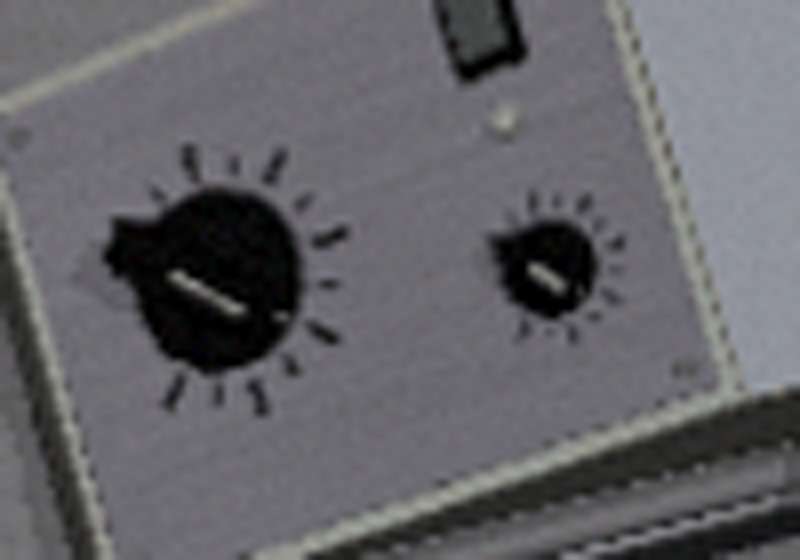

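View pics/diff11.png

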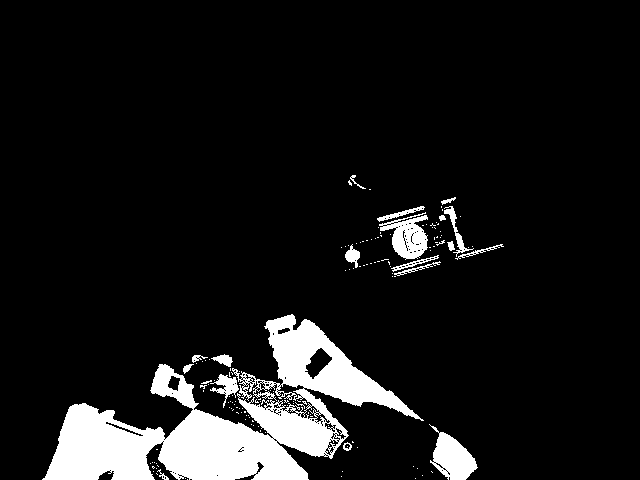

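```bash
python3 - <<'E'
from geo import *
import pickle
t,s=pickle.load(open("end.pkl","rb"))
p=onz(t,325+376/4,100+549/4,.186);q=onz(t,325+109/4,100+622/4,.186);print("carriage",(p-q)@xs,(p-q)@ys)
D=lambda x,y:(335+x/8,150+y/8)
A=onplane(t,*D(172,274),pm+.032*pz,pz);B=onplane(t,*D(245,310),pm+.032*pz,pz);k=B-A
print("dial deg",np.rad2deg(np.arctan2(-k@py,k@px))+135)
# cup rim front edge vs nest centre at home
n=np.array([.549,-.0563,0.146])+.15*xs
e=onz(t,325+525/4,100+497/4,.146);print("cup front edge from nest centre",(e-n)@xs,(e-n)@ys)
o=status.get_obs();print(o["time_s"],o["force"],o["ee_pos"])
ctrl.hand_in()
E
```

```text
carriage 0.1475591756463872 -0.00032783690787889784
dial deg 178.24705815264937
cup front edge from nest centre -0.03809681887498903 0.00738785432556293
19.75 [ 0.38954859 -0.08141425 -0.15616159] [0.249552   0.30435183 0.34589743]
the job is handed in; nothing more can be done
```

The job is handed in at about 19.8 s: the seal-time dial is at 4, and the cup carriage is home under the press head.

- **Dial:** I gripped the seal-time dial square to the panel, turned it about 164° clockwise and let go. In the wrist close-up afterwards its white line ran straight onto mark 4. A coarser reading from the top camera gave 178° against the wanted 180°, which is within that view's resolution.
- **Carriage:** I slid it home by its grip at about 40 mm/s, slowing near the end. The tool measured 150.1 mm of travel, and a firmer push to 14 N moved it no further, so it was on its stop. The top camera gave 147.6 mm, which I take as pixel error.
- **Cup:** Only the front edge of its lid shows from under the press head. That edge looks level and about where the nest should be, but the rest of the cup is hidden.
- **Surroundings:** Comparing top pictures from before and after shows changes only in the dial, the carriage and the arm with its shadow. The heat dial and everything around the sealer had not moved. The gripper was well clear, with no force on it.

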